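# Call the helper and point out the tin and the hole to stain

### The arm

A 7-joint arm with a two-finger parallel gripper is mounted at the origin on the work surface. World frame = base frame: x ahead of the robot, y to its left, z up, the work surface at z = 0. Lengths are in m, angles in rad, forces in N, time in s.
With the tool pointing down it reaches from about 0.425 to 0.875 m from the base axis. Payload 4.7 kg.
Tool frame: the origin (TCP) lies between the finger pads, 19 mm behind the fingertips; this is the grasp point; z points along the fingers, y is the line along which they close (so a half turn about z gives the same grasp; the last joint's range is limited). The gripper opens to 87 mm and grips with 3 to 60 N. Pads are 19 mm wide; open, the fingers measure 117 mm over their backs; the gripper's body (75 mm by 190 mm) begins 51 mm behind the grasp point.
Start: joints at [1.216, 0.321, -0.07, 1.45, 0.023, 1.371, -0.057], TCP at [0.234, -0.606, 0.241] pointing down, gripper open.
Joint ranges: [-2.86, 2.86], [-0.3, 2.09], [-1.38, 1.24], [0.06, 2.45], [-1.56, 4.7], [0.09, 2.05], [-2.69, 2.69]. Speed limits (rad/s): [2.57, 2.57, 3.14, 3.14, 3.14, 3.14, 3.14].

### API

Orientations are given as a 3x3 rotation matrix whose columns are the frame's x, y, z axes.
In Python, from rig import manip gives the robot as it stands.
- The arm moves only by the tool arm_command, never from a script. Its argument "plan" is a list of rows, each an object of numbers: "tx", "ty", "tz": the shift along the tool's x, y, z in cm; "yaw": the turn about the tool's z in degrees; "gripper": the finger opening in cm, from 0 to 8.7. A call has 1 to 12 rows; each row shifts and turns the commanded pose from where the row before left it, along the tool's axes as they then stand; what a row does not reach is not made up. A row lasts 1/12 s, in which the tool goes at most 41.7 mm and 7.16 degrees, less where a joint would pass 70% of its speed; a pose out of reach is approached as far as the arm can. A call with a gripper value outside its range is refused whole. The fingers move at their own pace and stop on an object; "squeeze" is the grip in N (left out, the last holds). Time passes only in rows, so rows that do not move let the fingers close. It gives the time, the measured TCP pose, the force, the opening and the grip force at its end, in the units of the state.
- manip.observe(): the state, without advancing time (a new reading comes with each control period).
- manip.grab_frame(name): name is "scene" or "top"; returns a dict with "img" (420x560x3 uint8, blue, green, red), "range_z" (420x560 float32, m along the optical axis (not along the pixel's ray), 0 where there is no reading), "K" (3x3 intrinsics, pixels), "position" and "attitude" of the camera in the world. Camera axes: x right, y down, z forward; pixel columns grow to the right and rows downward; lengths in m; the calibration is good to about 2 mm. A picture is of the moment at which its call begins.
- manip.sign_off(): hands the job in; it is judged then, once.
The state is a dict: "clock": time; "qpos": joint angles; "joint_velocities": joint speeds; "joint_torque": joint torques, N m; "tcp_pos": TCP position; "tool_rot": TCP orientation; "force": force on the tool from outside, world axes, zero at the start; "ft_torque": the same for the moment, N m; "gripper_width": opening from 0.0 (shut) to 1.0 (fully open); "gripper_force": force on a finger pad.
Only numpy, scipy, OpenCV 4.12 (cv2) and the standard library are available. Lean on these libraries where they do the work, as an engineer would, in place of code of your own. Each camera call takes 0.05 s, during which the arm holds its last target. There are 200 camera calls.

### The job

Press the call button on the bench fully down to call your helper and let it go, then show the job by pointing: bring the fingertips a few centimetres above the middle of the lid of the middle-sized stain tin, fingers pointing down, and stay there two seconds; then point in the same way at the hole in the board that has just one hole, and finish still pointing at it. Touch none of the tins and boards, nor their tray and battens, nor the loose things lying about, and do not point closely at any other tin or board.

Things in the scene. Friction and masses are not known exactly. Their poses are not given: they have to be found in the camera images.
- call (a joint): the call button's travel in m: 0 when up, 0.006 fully down; a spring, about 5 N when fully down, brings it back up when let go
- call_top (a point): centre of the top face of the call button, a round black push button 48 mm across in a grey housing fixed to the bench, its top 18 mm above the bench, to the robot's right; pressed straight down
- tin_large: a round wood-stain tin, dark with a yellow band and a bright steel lid, upright on the tray; the largest, 108 mm across, 124 mm high; origin at the centre of its underside, z up
- tin_middle: a round wood-stain tin, dark with a yellow band and a bright steel lid, upright on the tray; the middle-sized one, to be pointed at, 86 mm across, 100 mm high; origin at the centre of its underside, z up
- tin_middle_top (a point): centre of the lid of the middle-sized tin, at its top, z up
- tin_small: a round wood-stain tin, dark with a yellow band and a bright steel lid, upright on the tray; the smallest, 68 mm across, 76 mm high; origin at the centre of its underside, z up
- tin_large_top (a point): centre of the lid of the largest tin, at its top
- tin_small_top (a point): centre of the lid of the smallest tin, at its top
- board_plain: an offcut of dark wood, 180 x 72 x 19 mm, lying flat across the two battens (underside 24 mm, top face 43 mm above the table); no holes; origin at the centre of its underside, x along its length
- board_plain_mid (a point): centre of the top face of the board without holes
- board_one_hole: an offcut of dark wood, 180 x 72 x 19 mm, lying flat across the two battens (underside 24 mm, top face 43 mm above the table); one round through hole 35 mm across, on its lengthwise centre line, 45 mm from the board's middle towards its +x end (the end away from the robot); origin at the centre of its underside, x along its length
- one_hole (a point): centre of the mouth of that one hole, level with the board's top face, z up: the place to point at
- board_two_holes: an offcut of dark wood, 180 x 72 x 19 mm, lying flat across the two battens (underside 24 mm, top face 43 mm above the table); two such holes, 45 mm either side of its middle; origin at the centre of its underside, x along its length
- board_two_holes_hole0 (a point): centre of the mouth of the two-hole board's hole at its +x end (away from the robot)
- board_two_holes_hole1 (a point): centre of the mouth of its other hole, at its end near the robot
- tray: flat dark steel tray with a cardboard liner, 350 x 300 mm, rim 16 mm high, inner floor 6 mm up, fixed, to the robot's left: the tins and the foam brush are on it; origin at the centre of its underside
- rack: two wooden battens 330 mm long and 24 mm high, 120 mm apart, fixed, on which the boards lie side by side; origin at the centre of its underside
- foam_brush: grey foam brush with a wooden handle, 180 mm long, lying at the back of the tray, top 18 mm above the liner; origin under its middle
- sanding_block: cork sanding block 68 x 100 x 26 mm; origin at the centre of its underside
- screwdriver: screwdriver lying beyond the boards, about 0.2 m long; origin under its middle
- tape_roll: roll of paper tape lying flat, 104 mm across, 24 mm high; origin at the centre of its underside
- jar: amber glass jar with a steel cap, 70 mm across, 90 mm high; origin at the centre of its underside
- stir_stick: flat wooden stirring stick 250 x 22 x 5 mm; origin at the centre of its underside
- tin_opener: small steel wire tin opener with a ring, about 100 mm long, 6 mm high; origin near its middle

How it is judged:
On the way, in this order (a step that is already met when the one before it is completed fails the run):
1. the call button is pressed fully down (value of joint call above 0.0045 m), for 0.05 s.
2. the button is let go and the tool point dwells just above the lid of the middle-sized tin, within 25 mm of its centre and 20 to 90 mm above it, fingers down, for 1.5 s (horizontal distance between the grasp point and tin_middle_top below 0.025 m and z of the grasp point in the frame of tin_middle_top between 0.02 and 0.09 m and angle between the grasp point's own z axis and vertical above 2.2 rad and value of joint call below 0.002 m), for 1.5 s.
3. the tool point dwells just above the hole of the one-hole board, fingers down (horizontal distance between the grasp point and one_hole below 0.018 m and z of the grasp point in the frame of one_hole between 0.02 and 0.09 m and angle between the grasp point's own z axis and vertical above 2.2 rad and value of joint call below 0.002 m), for 0.5 s.
At the end, for the whole second after the job is handed in: The button is up and the tool point rests within 18 mm sideways of the one hole's centre, 20 to 90 mm above the board's top face, fingers within 54 degrees of straight down; no tin or board is more than 10 mm from its start (all of step 3 and distance of each of tin_large, tin_middle, tin_small, board_plain, board_one_hole, board_two_holes from where it was at the start of the episode below 0.01 m); the robot touches nothing.
It fails at once if the robot touches a tin or a board (contact force between any of tin_large, tin_middle, tin_small, board_plain, board_one_hole, board_two_holes and the arm above 0.5 N or contact force between any of tin_large, tin_middle, tin_small, board_plain, board_one_hole, board_two_holes and the fingers above 0.5 N).
It fails at once if a tin, a board or a bystander is moved more than 10 mm, or a tin or board is lifted (distance of any of tin_large, tin_middle, tin_small, board_plain, board_one_hole, board_two_holes, foam_brush, sanding_block, screwdriver, tape_roll, jar, stir_stick, tin_opener from where it was at the start of the episode above 0.01 m).
It fails at once if the robot touches a bystander, the tray or the battens (contact force between any of foam_brush, sanding_block, screwdriver, tape_roll, jar, stir_stick, tin_opener, tray, rack and the arm above 0.5 N or contact force between any of foam_brush, sanding_block, screwdriver, tape_roll, jar, stir_stick, tin_opener, tray, rack and the fingers above 0.5 N).
It fails at once if the tool point comes close above the wrong tin or board: within 20 mm sideways of its centre (or of either hole of the two-hole board) and less than 55 mm above it ((horizontal distance between the grasp point and tin_large_top below 0.02 m and z of the grasp point in the frame of tin_large_top below 0.055 m) or (horizontal distance between the grasp point and tin_small_top below 0.02 m and z of the grasp point in the frame of tin_small_top below 0.055 m) or (horizontal distance between the grasp point and board_plain_mid below 0.02 m and z of the grasp point in the frame of board_plain_mid below 0.055 m) or (horizontal distance between the grasp point and board_two_holes_hole0 below 0.02 m and z of the grasp point in the frame of board_two_holes_hole0 below 0.055 m) or (horizontal distance between the grasp point and board_two_holes_hole1 below 0.02 m and z of the grasp point in the frame of board_two_holes_hole1 below 0.055 m)).
It also fails if it takes over 54 s, if anything falls off the work surface, if the arm or the gripper's body presses on something with over 40 N, if the wrist force passes 120 N, or if a joint passes its speed limit or range.

## Working session

There is one attempt and no reset: what is moved stays moved. The work goes in short steps, Python scripts to look and compute and a tool call to move; the robot and the scene stay as the last step left them, time stands still between calls to the robot, and variables do not carry over. Pictures are saved under pics/ and viewed, at most 10 in all, crops included, and the job is handed in when it is done.

Besides the shell and the picture viewer there is one more tool, called after "Request:" in YAML: its name, and indented under it one key for each argument. arm_command: Moves the arm, as the interface text tells. Its arguments: {"type":"object","properties":{"plan":{"type":"array","items":{"type":"object","properties":{"tx":{"type":"number"},"ty":{"type":"number"},"tz":{"type":"number"},"yaw":{"type":"number"},"gripper":{"type":"number"}}}},"squeeze":{"type":"number"}},"required":["plan"]}

```bash
mkdir -p pics; python3 - <<'E'
from rig import manip
import cv2,numpy as np,pickle
D={}
for n in("scene","top"):
    f=manip.grab_frame(n);D[n]=f
    cv2.imwrite(f"pics/{n}1.png",f["img"]);print(n,np.round(f["K"],1).tolist(),f["position"],np.round(f["attitude"],3).tolist())
pickle.dump(D,open("f.pkl","wb"))
s=manip.observe();print(s["clock"],s["tcp_pos"],np.round(s["tool_rot"],4))
E
```

```text
scene [[419.8, 0.0, 280.6], [0.0, 419.8, 208.7], [0.0, 0.0, 1.0]] [ 1.11873822 -0.55710171  0.69791274] [[0.689, 0.437, -0.578], [0.725, -0.42, 0.547], [-0.004, -0.796, -0.606]]
top [[407.2, 0.0, 274.8], [0.0, 407.2, 204.3], [0.0, 0.0, 1.0]] [ 4.01067784e-01 -7.06825191e-04  1.02931770e+00] [[0.015, -0.985, 0.172], [-1.0, -0.014, 0.008], [-0.006, -0.172, -0.985]]
0.1 [ 0.23409889 -0.60589754  0.24028749] [[ 9.328e-01  3.605e-01 -7.000e-04]
 [ 3.605e-01 -9.328e-01  1.500e-03]
 [-1.000e-04 -1.700e-03 -1.000e+00]]
```

View pics/top1.png

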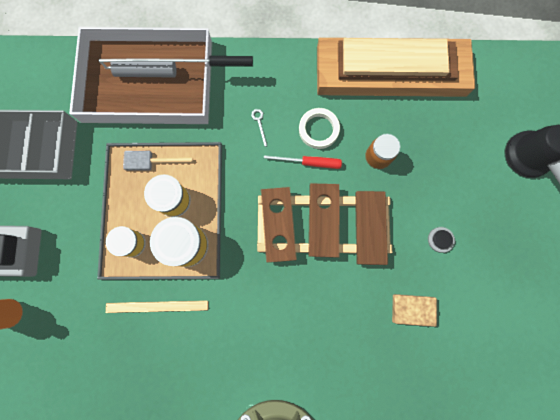

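View pics/scene1.png

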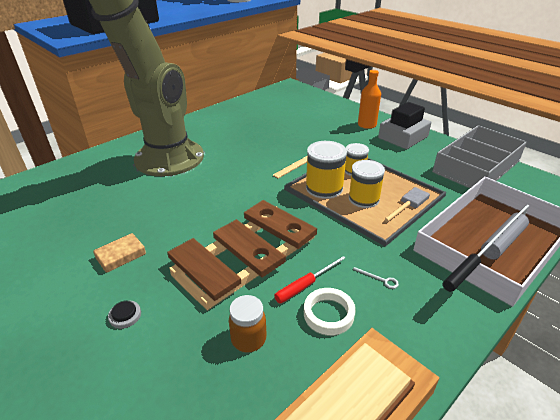

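The top view shows the button at (442,240), the middle tin's lid at (163,193) and the one hole at (325,201). In the scene view they are at about (124,311), (367,170) and (261,254). Next I measure them with masks, the depth image and two-view triangulation.

```bash
cat > h.py <<'E'
import numpy as np,cv2
def ray(f,u,v):
    return np.array(f["attitude"])@np.linalg.inv(f["K"])@np.array([u,v,1.])
def plane(f,u,v,z):
    r=ray(f,u,v);p=np.array(f["position"]);return p+r*(z-p[2])/r[2]
def tri(f,a,g,b):
    r1,r2=ray(f,*a),ray(g,*b);p,q=np.array(f["position"]),np.array(g["position"])
    s=np.linalg.lstsq(np.c_[r1,-r2],q-p,rcond=None)[0];A,B=p+s[0]*r1,q+s[1]*r2
    return (A+B)/2,np.linalg.norm(A-B)
def blob(f,mask,u,v,r):
    "centre and size of the masked blob nearest (u,v), within r"
    m=np.zeros(mask.shape,np.uint8);cv2.circle(m,(u,v),r,255,-1);m&=mask
    c=max(cv2.findContours(m,cv2.RETR_EXTERNAL,cv2.CHAIN_APPROX_NONE)[0],key=cv2.contourArea)
    return cv2.fitEllipse(c)
E
python3 - <<'E'
import pickle;from h import *
D=pickle.load(open("f.pkl","rb"));S,T=D["scene"],D["top"]
def m(f,k):
    h=cv2.cvtColor(f["img"],cv2.COLOR_BGR2HSV)
    if k=="dark":return cv2.inRange(h,(0,0,0),(179,255,70))
    if k=="steel":return cv2.inRange(h,(0,0,120),(179,60,255))
    b=f["img"].astype(int);return ((b[...,2]-b[...,1]<12)*255).astype(np.uint8)
for n,k,a,b,r,z in [("button","dark",(442,240),(124,311),(14,18),.018),("tinM","steel",(163,193),(367,170),(26,20),.106),("tinL","steel",(175,241),(326,151),(30,22),.13),("tinS","steel",(122,241),(357,151),(20,14),.082),("hole","nb",(325,201),(261,254),(10,10),.043)]:
    e=blob(T,m(T,k),*a,r[0]);g=blob(S,m(S,k),*b,r[1])
    print(n,np.round(e[0]+e[1],1),np.round(g[0]+g[1],1),"tri",np.round(tri(T,e[0],S,g[0]),4) if 0 else [np.round(x,4) for x in tri(T,e[0],S,g[0])],"planeT",np.round(plane(T,*e[0],z),4),"planeS",np.round(plane(S,*g[0],z),4))
for f in(T,S):
    for p in([(163,193),(175,241),(122,241),(325,230),(442,240)] if f is T else [(367,170),(326,151),(261,240),(124,311)]):
        print(p,np.round(np.array(f["position"])+f["range_z"][p[1],p[0]]*ray(f,*p),4))
x=[cv2.resize(D[n]["img"][a:b,c:d],None,fx=6,fy=6,interpolation=0) for n,a,b,c,d in [("top",175,225,300,350),("scene",230,280,236,286)]]
cv2.imwrite("pics/hole.png",np.hstack(x))
E
```

```text
button [442.4 239.2  17.2  18.4] [122.8 311.   18.2  25.2] tri [array([ 0.4951, -0.4097,  0.0168]), np.float64(0.0008)] planeT [ 0.4952 -0.4088  0.018 ] planeS [ 0.496  -0.4103  0.018 ]
tinM [162.6 192.5  36.2  37.8] [368.3 168.7  17.8  32.6] tri [array([0.5862, 0.2683, 0.1045]), np.float64(0.0007)] planeT [0.5857 0.2676 0.106 ] planeS [0.5877 0.2665 0.106 ]
tinL [174.  241.   48.1  50.5] [327.4 150.7  19.9  40.6] tri [array([0.473 , 0.2297, 0.128 ]), np.float64(0.0019)] planeT [0.4722 0.2284 0.13  ] planeS [0.4756 0.2279 0.13  ]
tinS [120.3 240.8  28.7  30.5] [355.6 149.4  12.6  25.9] tri [array([0.4733, 0.365 , 0.0804]), np.float64(0.0039)] planeT [0.4745 0.366  0.082 ] planeS [0.4743 0.3604 0.082 ]
hole [324.  206.3   3.3  11. ] [259.6 255.7   4.6  10.2] tri [array([ 0.5736, -0.1125,  0.0288]), np.float64(0.0058)] planeT [ 0.5694 -0.1132  0.043 ] planeS [ 0.5869 -0.1197  0.043 ]
(163, 193) [0.5846 0.2666 0.1058]
(175, 241) [0.4719 0.2258 0.1317]
(122, 241) [0.474  0.362  0.0822]
(325, 230) [ 0.5116 -0.1159  0.0376]
(442, 240) [ 0.4929 -0.4064  0.0211]
(367, 170) [0.5917 0.2553 0.1086]
(326, 151) [0.4777 0.2195 0.1333]
(261, 240) [ 0.5501 -0.083   0.0439]
(124, 311) [ 0.5015 -0.4095  0.0222]
```

View pics/hole.png

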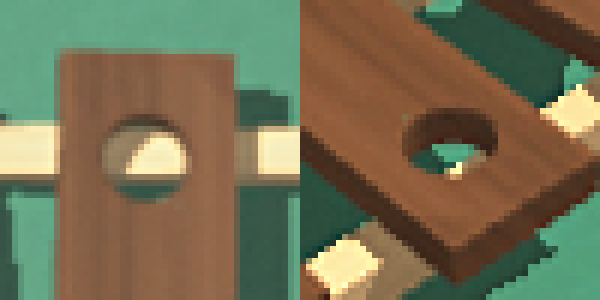

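Rim of the one hole, read from the crops: top view centre about (324.0, 200.9), scene view centre about (260.5, 253.3).

```bash
cat >> h.py <<'E'
def togo(target):
    from rig import manip
    s=manip.observe();print(round(s["clock"],2),"tcp",np.round(s["tcp_pos"],4),"F",np.round(s["force"],1),"w",round(float(s["gripper_width"]),3))
    print("shift cm (tool)",np.round(100*np.array(s["tool_rot"]).T@(np.array(target)-s["tcp_pos"]),2))
E
python3 - <<'E'
import pickle;from h import *
D=pickle.load(open("f.pkl","rb"));S,T=D["scene"],D["top"]
a,b=(324.0,200.9),(260.5,253.3)
print(tri(T,a,S,b),plane(T,*a,.043),plane(S,*b,.043))
togo((.4955,-.4095,.10))
E
```

```text
(array([ 0.58278361, -0.11328174,  0.04328352]), np.float64(0.0001841739044168638)) [ 0.58289334 -0.11324209  0.043     ] [ 0.58249628 -0.11316335  0.043     ]
0.1 tcp [ 0.2341 -0.6059  0.2403] F [ 0.  -0.6  0.3] w 1.0
shift cm (tool) [31.46 -8.87 14.04]
```

Request:
arm_command:
  plan:
    - {"tx":2.6,"ty":-0.74,"tz":1.0,"gripper":0}
    - {"tx":2.6,"ty":-0.74,"tz":1.0}
    - {"tx":2.6,"ty":-0.74,"tz":1.0}
    - {"tx":2.6,"ty":-0.74,"tz":1.0}
    - {"tx":2.6,"ty":-0.74,"tz":1.0}
    - {"tx":2.6,"ty":-0.74,"tz":1.0}
    - {"tx":2.6,"ty":-0.74,"tz":1.0}
    - {"tx":2.6,"ty":-0.74,"tz":1.0}
    - {"tx":2.6,"ty":-0.74,"tz":1.0}
    - {"tx":2.6,"ty":-0.74,"tz":1.0}
    - {"tx":2.6,"ty":-0.74,"tz":1.0}
    - {"tx":2.6,"ty":-0.74,"tz":1.0}

```text
validation failed for argument at $.pl...
```

Request:
arm_command:
  plan:
    - {"tx":0.2}
    - {}
    - {}
    - {}

```text
validation failed for argument at $.pl...
```

```bash
python3 -c "
from h import *
togo((.4955,-.4095,.030))"
```

```text
0.1 tcp [ 0.2341 -0.6059  0.2403] F [ 0.  -0.6  0.3] w 1.0
shift cm (tool) [31.47 -8.86 21.04]
```

The call was refused, probably because every row needs all the keys. I'll resend with full rows.

Request:
arm_command:
  plan:
    - {"tx":2.6,"ty":-0.74,"tz":1.0,"yaw":0,"gripper":0}
    - {"tx":2.6,"ty":-0.74,"tz":1.0,"yaw":0,"gripper":0}
    - {"tx":2.6,"ty":-0.74,"tz":1.0,"yaw":0,"gripper":0}
    - {"tx":2.6,"ty":-0.74,"tz":1.0,"yaw":0,"gripper":0}
    - {"tx":2.6,"ty":-0.74,"tz":1.0,"yaw":0,"gripper":0}
    - {"tx":2.6,"ty":-0.74,"tz":1.0,"yaw":0,"gripper":0}
    - {"tx":2.6,"ty":-0.74,"tz":1.0,"yaw":0,"gripper":0}
    - {"tx":2.6,"ty":-0.74,"tz":1.0,"yaw":0,"gripper":0}
    - {"tx":2.6,"ty":-0.74,"tz":1.0,"yaw":0,"gripper":0}
    - {"tx":2.6,"ty":-0.74,"tz":1.0,"yaw":0,"gripper":0}
    - {"tx":2.6,"ty":-0.74,"tz":1.0,"yaw":0,"gripper":0}
    - {"tx":2.6,"ty":-0.74,"tz":1.0,"yaw":0,"gripper":0}

```text
clock: 1.1
tcp_pos: [0.4939, -0.41, 0.1203]
tool_rot: [[0.933, 0.36, -0.001], [0.36, -0.933, 0.0], [-0.0, -0.001, -1.0]]
force: [0.6, 0.1, -0.1]
gripper_width: 0.171
gripper_force: 0.0
```

Request:
arm_command:
  plan:
    - {"tx":0.2,"ty":0,"tz":0,"yaw":0,"gripper":0}
    - {"tx":0,"ty":0,"tz":1.5,"yaw":0,"gripper":0}
    - {"tx":0,"ty":0,"tz":1.5,"yaw":0,"gripper":0}
    - {"tx":0,"ty":0,"tz":1.5,"yaw":0,"gripper":0}
    - {"tx":0,"ty":0,"tz":1.5,"yaw":0,"gripper":0}
    - {"tx":0,"ty":0,"tz":1.0,"yaw":0,"gripper":0}
    - {"tx":0,"ty":0,"tz":0.6,"yaw":0,"gripper":0}
    - {"tx":0,"ty":0,"tz":0.3,"yaw":0,"gripper":0}
    - {"tx":0,"ty":0,"tz":0.3,"yaw":0,"gripper":0}
    - {"tx":0,"ty":0,"tz":0,"yaw":0,"gripper":0}
    - {"tx":0,"ty":0,"tz":0,"yaw":0,"gripper":0}

```text
clock: 2.02
tcp_pos: [0.4953, -0.4106, 0.0401]
tool_rot: [[0.933, 0.36, 0.0], [0.36, -0.933, -0.001], [0.0, 0.001, -1.0]]
force: [-0.6, 0.2, 2.7]
gripper_width: 0.001
gripper_force: 1.0
```

Request:
arm_command:
  plan:
    - {"tx":0,"ty":0,"tz":0.3,"yaw":0,"gripper":0}
    - {"tx":0,"ty":0,"tz":0.2,"yaw":0,"gripper":0}
    - {"tx":0,"ty":0,"tz":0,"yaw":0,"gripper":0}
    - {"tx":0,"ty":0,"tz":0,"yaw":0,"gripper":0}

```text
clock: 2.35
tcp_pos: [0.4958, -0.4109, 0.0352]
tool_rot: [[0.933, 0.36, 0.001], [0.36, -0.933, -0.001], [0.001, 0.002, -1.0]]
force: [-0.7, 0.9, 4.1]
gripper_width: 0.004
gripper_force: 2.4
```

Request:
arm_command:
  plan:
    - {"tx":0,"ty":0,"tz":0.2,"yaw":0,"gripper":0}
    - {"tx":0,"ty":0,"tz":0.2,"yaw":0,"gripper":0}
    - {"tx":0,"ty":0,"tz":0.1,"yaw":0,"gripper":0}
    - {"tx":0,"ty":0,"tz":0,"yaw":0,"gripper":0}
    - {"tx":0,"ty":0,"tz":0,"yaw":0,"gripper":0}

```text
clock: 2.77
tcp_pos: [0.496, -0.411, 0.0347]
tool_rot: [[0.933, 0.36, 0.001], [0.36, -0.933, -0.002], [0.0, 0.002, -1.0]]
force: [-9.2, 6.0, 29.0]
gripper_width: 0.005
gripper_force: 14.3
```

At 29 N with almost no further travel, the button is bottomed. I'll release it and rise.

Request:
arm_command:
  plan:
    - {"tx":0,"ty":0,"tz":-0.5,"yaw":0,"gripper":0}
    - {"tx":0,"ty":0,"tz":-1.0,"yaw":0,"gripper":0}
    - {"tx":0,"ty":0,"tz":-2,"yaw":0,"gripper":0}
    - {"tx":0,"ty":0,"tz":-2.5,"yaw":0,"gripper":0}
    - {"tx":0,"ty":0,"tz":-2.5,"yaw":0,"gripper":0}
    - {"tx":0,"ty":0,"tz":-2.5,"yaw":0,"gripper":0}
    - {"tx":0,"ty":0,"tz":-2.5,"yaw":0,"gripper":0}
    - {"tx":0,"ty":0,"tz":-2.5,"yaw":0,"gripper":0}
    - {"tx":0,"ty":0,"tz":-2.5,"yaw":0,"gripper":0}
    - {"tx":0,"ty":0,"tz":-2.5,"yaw":0,"gripper":0}
    - {"tx":0,"ty":0,"tz":0,"yaw":0,"gripper":0}

```text
clock: 3.68
tcp_pos: [0.4975, -0.4118, 0.2453]
tool_rot: [[0.933, 0.361, 0.008], [0.361, -0.933, -0.006], [0.005, 0.008, -1.0]]
force: [0.3, -0.7, 0.6]
gripper_width: 0.008
gripper_force: 0.0
```

```bash
python3 -c "
from h import *
togo((.586,.2675,.24))"
```

```text
3.68 tcp [ 0.4975 -0.4118  0.2453] F [ 0.3 -0.7  0.6] w 0.008
shift cm (tool) [ 32.74 -60.17   0.2 ]
```

Request:
arm_command:
  plan:
    - {"tx":1.36,"ty":-2.5,"tz":0,"yaw":0,"gripper":0}
    - {"tx":1.36,"ty":-2.5,"tz":0,"yaw":0,"gripper":0}
    - {"tx":1.36,"ty":-2.5,"tz":0,"yaw":0,"gripper":0}
    - {"tx":1.36,"ty":-2.5,"tz":0,"yaw":0,"gripper":0}
    - {"tx":1.36,"ty":-2.5,"tz":0,"yaw":0,"gripper":0}
    - {"tx":1.36,"ty":-2.5,"tz":0,"yaw":0,"gripper":0}
    - {"tx":1.36,"ty":-2.5,"tz":0,"yaw":0,"gripper":0}
    - {"tx":1.36,"ty":-2.5,"tz":0,"yaw":0,"gripper":0}
    - {"tx":1.36,"ty":-2.5,"tz":0,"yaw":0,"gripper":0}
    - {"tx":1.36,"ty":-2.5,"tz":0,"yaw":0,"gripper":0}
    - {"tx":1.36,"ty":-2.5,"tz":0,"yaw":0,"gripper":0}
    - {"tx":1.36,"ty":-2.5,"tz":0,"yaw":0,"gripper":0}

```text
clock: 4.68
tcp_pos: [0.5392, -0.0701, 0.2388]
tool_rot: [[0.933, 0.361, -0.0], [0.361, -0.933, -0.0], [-0.0, 0.0, -1.0]]
force: [1.0, -0.4, 0.3]
gripper_width: 0.008
gripper_force: 0.0
```

Request:
arm_command:
  plan:
    - {"tx":1.36,"ty":-2.5,"tz":0,"yaw":0,"gripper":0}
    - {"tx":1.36,"ty":-2.5,"tz":0,"yaw":0,"gripper":0}
    - {"tx":1.36,"ty":-2.5,"tz":0,"yaw":0,"gripper":0}
    - {"tx":1.36,"ty":-2.5,"tz":0,"yaw":0,"gripper":0}
    - {"tx":1.36,"ty":-2.5,"tz":0,"yaw":0,"gripper":0}
    - {"tx":1.36,"ty":-2.5,"tz":0,"yaw":0,"gripper":0}
    - {"tx":1.36,"ty":-2.5,"tz":0,"yaw":0,"gripper":0}
    - {"tx":1.36,"ty":-2.5,"tz":0,"yaw":0,"gripper":0}
    - {"tx":1.36,"ty":-2.5,"tz":0,"yaw":0,"gripper":0}
    - {"tx":1.36,"ty":-2.5,"tz":0,"yaw":0,"gripper":0}
    - {"tx":1.36,"ty":-2.5,"tz":0,"yaw":0,"gripper":0}
    - {"tx":0,"ty":0,"tz":0,"yaw":0,"gripper":0}

```text
clock: 5.68
tcp_pos: [0.5778, 0.2466, 0.2385]
tool_rot: [[0.93, 0.369, -0.001], [0.369, -0.93, 0.006], [0.001, -0.006, -1.0]]
force: [-0.1, 0.7, 0.5]
gripper_width: 0.005
gripper_force: 0.0
```

```bash
python3 -c "
from h import *
togo((.586,.2675,.163))"
```

```text
5.68 tcp [0.5778 0.2466 0.2385] F [-0.1  0.7  0.5] w 0.005
shift cm (tool) [ 1.53 -1.6   7.56]
```

Request:
arm_command:
  plan:
    - {"tx":0.75,"ty":-0.8,"tz":0,"yaw":0,"gripper":0}
    - {"tx":0.75,"ty":-0.8,"tz":0,"yaw":0,"gripper":0}
    - {"tx":0,"ty":0,"tz":1.5,"yaw":0,"gripper":0}
    - {"tx":0,"ty":0,"tz":1.5,"yaw":0,"gripper":0}
    - {"tx":0,"ty":0,"tz":1.5,"yaw":0,"gripper":0}
    - {"tx":0,"ty":0,"tz":1.5,"yaw":0,"gripper":0}
    - {"tx":0,"ty":0,"tz":1.5,"yaw":0,"gripper":0}
    - {"tx":0,"ty":0,"tz":0,"yaw":0,"gripper":0}
    - {"tx":0,"ty":0,"tz":0,"yaw":0,"gripper":0}

```text
clock: 6.43
tcp_pos: [0.5879, 0.2583, 0.1634]
tool_rot: [[0.933, 0.359, -0.002], [0.359, -0.933, -0.001], [-0.002, 0.0, -1.0]]
force: [0.3, 0.0, 0.6]
gripper_width: 0.008
gripper_force: 0.0
```

```bash
python3 - <<'E'
from h import *
from rig import manip
togo((.586,.2675,.163))
a,b=[manip.grab_frame(n)["img"] for n in("top","scene")]
cv2.imwrite("pics/tin.png",np.hstack([cv2.resize(a[100:300,60:260],(400,400)),cv2.resize(b[80:280,260:460],(400,400))]))
E
```

```text
6.43 tcp [0.5879 0.2583 0.1634] F [0.3 0.  0.6] w 0.008
shift cm (tool) [ 0.15 -0.93  0.04]
```

View pics/tin.png

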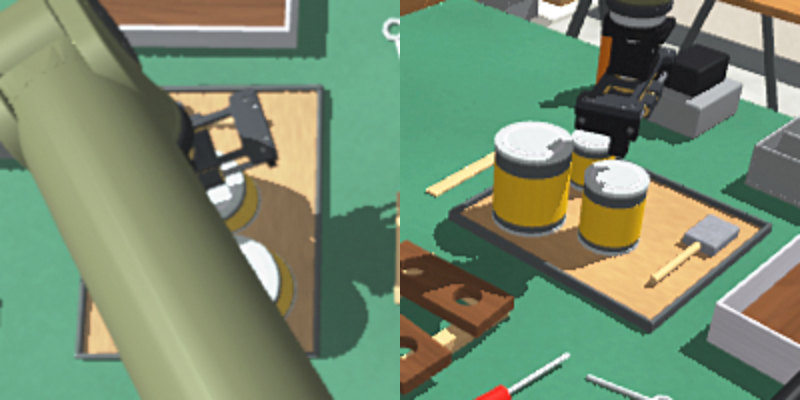

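The gripper hangs over the middle tin's lid (scene crop, about (620,165)), clear of everything. I'll correct 9 mm sideways and dwell over 2 s.

Request:
arm_command:
  plan:
    - {"tx":0.1,"ty":-0.8,"tz":0,"yaw":0,"gripper":0}
    - {"tx":0,"ty":0,"tz":0,"yaw":0,"gripper":0}
    - {"tx":0,"ty":0,"tz":0,"yaw":0,"gripper":0}
    - {"tx":0,"ty":0,"tz":0,"yaw":0,"gripper":0}
    - {"tx":0,"ty":0,"tz":0,"yaw":0,"gripper":0}
    - {"tx":0,"ty":0,"tz":0,"yaw":0,"gripper":0}
    - {"tx":0,"ty":0,"tz":0,"yaw":0,"gripper":0}
    - {"tx":0,"ty":0,"tz":0,"yaw":0,"gripper":0}
    - {"tx":0,"ty":0,"tz":0,"yaw":0,"gripper":0}
    - {"tx":0,"ty":0,"tz":0,"yaw":0,"gripper":0}
    - {"tx":0,"ty":0,"tz":0,"yaw":0,"gripper":0}
    - {"tx":0,"ty":0,"tz":0,"yaw":0,"gripper":0}

```text
clock: 7.53
tcp_pos: [0.5859, 0.2669, 0.1642]
tool_rot: [[0.933, 0.36, -0.0], [0.36, -0.933, -0.0], [-0.0, 0.0, -1.0]]
force: [-0.2, 0.2, 0.2]
gripper_width: 0.005
gripper_force: 0.0
```

Request:
arm_command:
  plan:
    - {"tx":0,"ty":0,"tz":0,"yaw":0,"gripper":0}
    - {"tx":0,"ty":0,"tz":0,"yaw":0,"gripper":0}
    - {"tx":0,"ty":0,"tz":0,"yaw":0,"gripper":0}
    - {"tx":0,"ty":0,"tz":0,"yaw":0,"gripper":0}
    - {"tx":0,"ty":0,"tz":0,"yaw":0,"gripper":0}
    - {"tx":0,"ty":0,"tz":0,"yaw":0,"gripper":0}
    - {"tx":0,"ty":0,"tz":0,"yaw":0,"gripper":0}
    - {"tx":0,"ty":0,"tz":0,"yaw":0,"gripper":0}
    - {"tx":0,"ty":0,"tz":0,"yaw":0,"gripper":0}
    - {"tx":0,"ty":0,"tz":0,"yaw":0,"gripper":0}
    - {"tx":0,"ty":0,"tz":0,"yaw":0,"gripper":0}
    - {"tx":0,"ty":0,"tz":0,"yaw":0,"gripper":0}

```text
clock: 8.53
tcp_pos: [0.5859, 0.267, 0.1642]
tool_rot: [[0.933, 0.361, 0.0], [0.361, -0.933, -0.0], [0.0, 0.0, -1.0]]
force: [-0.7, -0.3, -0.4]
gripper_width: 0.006
gripper_force: 0.0
```

Request:
arm_command:
  plan:
    - {"tx":0,"ty":0,"tz":0,"yaw":0,"gripper":0}
    - {"tx":0,"ty":0,"tz":0,"yaw":0,"gripper":0}
    - {"tx":0,"ty":0,"tz":0,"yaw":0,"gripper":0}
    - {"tx":0,"ty":0,"tz":0,"yaw":0,"gripper":0}
    - {"tx":0,"ty":0,"tz":-1.5,"yaw":0,"gripper":0}
    - {"tx":0,"ty":0,"tz":-2,"yaw":0,"gripper":0}
    - {"tx":0,"ty":0,"tz":-2,"yaw":0,"gripper":0}
    - {"tx":0,"ty":0,"tz":-2,"yaw":0,"gripper":0}
    - {"tx":0,"ty":0,"tz":0,"yaw":0,"gripper":0}

```text
clock: 9.28
tcp_pos: [0.5877, 0.2683, 0.244]
tool_rot: [[0.933, 0.361, 0.007], [0.361, -0.933, 0.003], [0.007, -0.0, -1.0]]
force: [0.9, 1.4, 1.4]
gripper_width: 0.006
gripper_force: 0.0
```

```bash
python3 -c "
from h import *
togo((.583,-.113,.24))"
```

```text
9.28 tcp [0.5877 0.2683 0.244 ] F [0.9 1.4 1.4] w 0.006
shift cm (tool) [-14.18  35.4    0.28]
```

Request:
arm_command:
  plan:
    - {"tx":-1.16,"ty":2.94,"tz":0,"yaw":0,"gripper":0}
    - {"tx":-1.16,"ty":2.94,"tz":0,"yaw":0,"gripper":0}
    - {"tx":-1.16,"ty":2.94,"tz":0,"yaw":0,"gripper":0}
    - {"tx":-1.16,"ty":2.94,"tz":0,"yaw":0,"gripper":0}
    - {"tx":-1.16,"ty":2.94,"tz":0,"yaw":0,"gripper":0}
    - {"tx":-1.16,"ty":2.94,"tz":0,"yaw":0,"gripper":0}
    - {"tx":-1.16,"ty":2.94,"tz":0,"yaw":0,"gripper":0}
    - {"tx":-1.16,"ty":2.94,"tz":0,"yaw":0,"gripper":0}
    - {"tx":-1.16,"ty":2.94,"tz":0,"yaw":0,"gripper":0}
    - {"tx":-1.16,"ty":2.94,"tz":0,"yaw":0,"gripper":0}
    - {"tx":-1.16,"ty":2.94,"tz":0,"yaw":0,"gripper":0}
    - {"tx":-1.16,"ty":2.94,"tz":0,"yaw":0,"gripper":0}

```text
clock: 10.28
tcp_pos: [0.5828, -0.1139, 0.2387]
tool_rot: [[0.933, 0.36, -0.0], [0.36, -0.933, -0.0], [-0.0, 0.0, -1.0]]
force: [-0.9, -0.3, -0.5]
gripper_width: 0.002
gripper_force: 0.0
```

Request:
arm_command:
  plan:
    - {"tx":0,"ty":0,"tz":0,"yaw":0,"gripper":0}
    - {"tx":0,"ty":0,"tz":0,"yaw":0,"gripper":0}
    - {"tx":0,"ty":0,"tz":0,"yaw":0,"gripper":0}
    - {"tx":0,"ty":0,"tz":0,"yaw":0,"gripper":0}

```text
clock: 10.62
tcp_pos: [0.5833, -0.1105, 0.239]
tool_rot: [[0.932, 0.363, -0.0], [0.363, -0.932, 0.001], [0.0, -0.001, -1.0]]
force: [-0.4, 0.6, 0.8]
gripper_width: 0.01
gripper_force: 0.0
```

```bash
python3 -c "
from h import *
togo((.583,-.113,.10))"
```

```text
10.62 tcp [ 0.5833 -0.1105  0.239 ] F [-0.4  0.6  0.8] w 0.01
shift cm (tool) [-0.12  0.24 13.9 ]
```

Request:
arm_command:
  plan:
    - {"tx":0,"ty":0.1,"tz":2,"yaw":0,"gripper":0}
    - {"tx":0,"ty":0,"tz":2,"yaw":0,"gripper":0}
    - {"tx":0,"ty":0,"tz":2,"yaw":0,"gripper":0}
    - {"tx":0,"ty":0,"tz":2,"yaw":0,"gripper":0}
    - {"tx":0,"ty":0,"tz":2,"yaw":0,"gripper":0}
    - {"tx":0,"ty":0,"tz":2,"yaw":0,"gripper":0}
    - {"tx":0,"ty":0,"tz":1.3,"yaw":0,"gripper":0}
    - {"tx":0,"ty":0,"tz":0.6,"yaw":0,"gripper":0}
    - {"tx":0,"ty":0,"tz":0,"yaw":0,"gripper":0}
    - {"tx":0,"ty":0,"tz":0,"yaw":0,"gripper":0}
    - {"tx":0,"ty":0,"tz":0,"yaw":0,"gripper":0}
    - {"tx":0,"ty":0,"tz":0,"yaw":0,"gripper":0}

```text
clock: 11.62
tcp_pos: [0.5846, -0.1133, 0.1017]
tool_rot: [[0.933, 0.361, 0.002], [0.361, -0.933, -0.001], [0.002, 0.001, -1.0]]
force: [-0.6, 0.2, -0.4]
gripper_width: 0.005
gripper_force: 0.0
```

Request:
arm_command:
  plan:
    - {"tx":0,"ty":0,"tz":0,"yaw":0,"gripper":0}
    - {"tx":0,"ty":0,"tz":0,"yaw":0,"gripper":0}
    - {"tx":0,"ty":0,"tz":0,"yaw":0,"gripper":0}
    - {"tx":0,"ty":0,"tz":0,"yaw":0,"gripper":0}
    - {"tx":0,"ty":0,"tz":0,"yaw":0,"gripper":0}
    - {"tx":0,"ty":0,"tz":0,"yaw":0,"gripper":0}
    - {"tx":0,"ty":0,"tz":0,"yaw":0,"gripper":0}
    - {"tx":0,"ty":0,"tz":0,"yaw":0,"gripper":0}
    - {"tx":0,"ty":0,"tz":0,"yaw":0,"gripper":0}
    - {"tx":0,"ty":0,"tz":0,"yaw":0,"gripper":0}
    - {"tx":0,"ty":0,"tz":0,"yaw":0,"gripper":0}
    - {"tx":0,"ty":0,"tz":0,"yaw":0,"gripper":0}

```text
clock: 12.62
tcp_pos: [0.5836, -0.1132, 0.1002]
tool_rot: [[0.933, 0.36, -0.0], [0.36, -0.933, -0.0], [-0.0, 0.0, -1.0]]
force: [-0.2, 0.3, 1.3]
gripper_width: 0.005
gripper_force: 0.0
```

```bash
python3 - <<'E'
from h import *
from rig import manip
togo((.583,-.113,.10))
cv2.imwrite("pics/end.png",manip.grab_frame("scene")["img"])
E
```

```text
12.62 tcp [ 0.5836 -0.1132  0.1002] F [-0.2  0.3  1.3] w 0.005
shift cm (tool) [-0.05 -0.05  0.02]
```

View pics/end.png

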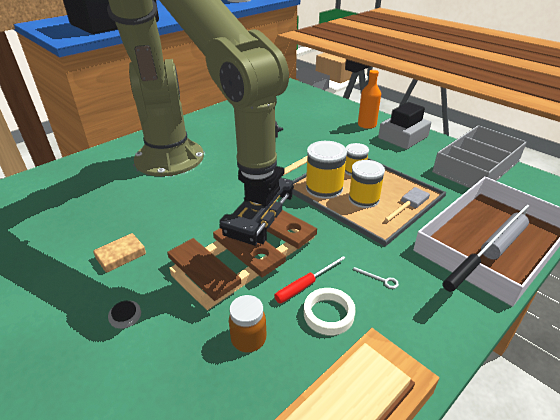

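The fingertips hang above the one hole (about (261,254)). Nothing else has moved and the button is up, so I'm handing in.

```bash
python3 -c "
from rig import manip
print(manip.sign_off())"
```

```text
the job is handed in; nothing more can be done
None
```

I pressed the call button fully down and let it go, dwelt over the middle tin's lid for more than 2 s, and handed in the job still pointing at the one hole; hand-in returned no verdict.

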